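Clear the feeder hatch and hold it at its mark

ROBOT

A 6-joint arm with a two-finger parallel gripper is mounted at the origin on the work surface. World frame = base frame: x ahead of the robot, y to its left, z up, the work surface at z = 0. Lengths are in mm, angles in rad, forces in N, time in s.
With the tool pointing down it reaches from about 300 to 775 mm from the base axis. Payload 14.6 kg.
Tool frame: the origin (TCP) lies at the very end of the fingers, on their centre line; the grasp point (between the pads) lies 19 mm behind it (grasp_offset is the distance from the TCP to the grasp point, in mm); z points along the fingers, y is the line along which they close (so a half turn about z gives the same grasp; the last joint's range is limited). The gripper opens to 94 mm and grips with 3 to 60 N. Pads are 16 mm wide; open, the fingers measure 119 mm over their backs; the gripper's body (75 mm by 177 mm) begins 78 mm behind the grasp point.
Start: joints at [-1.224, 0.3, 1.521, -0, 1.321, -0.067], TCP at [221.142, -503.572, 205.446] pointing down, gripper open.
Joint ranges: [-3.03, 3.03], [-0.79, 2.21], [0.23, 2.52], [-1.04, 4.18], [0, 3.07], [-2.55, 2.55]. Speed limits (rad/s): [2.22, 2.22, 2.57, 3.14, 3.14, 3.14].

INTERFACE

Orientations are given as a unit quaternion [w, x, y, z].
In Python, from bench import get_state, grab_frame, camera_model, close_job, masks_of, grasp_offset gives the robot as it stands. The module is installed in compiled form; this text tells all that it offers.
- The arm moves only by the tool send_rows, never from a script. Its arguments are lists of equal length, an entry for each row: "travel": the shift along the tool's x, y, z in cm, a list of three; "rot": the turn, a rotation vector about the tool's x, y, z in rad, a list of three; "gripper": the closure, from 0 (fully open) to 1 (shut). A call has 1 to 10 rows; each row shifts and turns the commanded pose from where the row before left it, along the tool's axes as they then stand; what a row does not reach is not made up. A row lasts 1/12 s, in which the tool goes at most 41.7 mm and 7.16 degrees, less where a joint would pass 70% of its speed; a pose out of reach is approached as far as the arm can. A call is refused whole if a number of a shift passes 4.17 or a number of a turn 0.125, either way. A call with a gripper value outside its range is refused whole. The fingers move at their own pace and stop on an object; the grip force is fixed at half the most. Time passes only in rows, so rows that do not move let the fingers close. It gives the time, the measured TCP pose, the force, the opening and the grip force at its end, in the units of the state.
- get_state(): the state, without advancing time (a new reading comes with each control period).
- grab_frame(name): name is "side" or "top" or "wrist"; returns (picture, depth): 420x560x3 uint8, red, green, blue; 420x560 float32, mm along the optical axis (not along the pixel's ray), 0 where there is no reading.
- camera_model(name): a dict with "fx", "fy", "cx", "cy" (pixels), "T" (4x4, takes a point from camera to world coordinates); the wrist camera has in their place "hand_eye" (4x4, takes a point from camera to tool coordinates, whose origin is the TCP and whose axes are the flange's). Camera axes: x right, y down, z forward; pixel columns grow to the right and rows downward; lengths in mm; the calibration is good to about 2 mm. A picture is of the moment at which its call begins: read the wrist's pose just before it. camera_model takes no time and is no camera call.
- close_job(): hands the job in; it is judged then, once.
Trained networks look in the newest picture that a camera, given by its name, has taken for a name from the list of things; names that differ only in an ending like _2 or _b are one class to them, and where a whole thing is asked for, a point or a joint stands for the part that bears it (a point fixed in the world has none). Each returns a list of dicts, best first, with "confidence" (0 to 1); they miss things now and then, are a little off and sometimes report something else, mostly with a low value. They report only what shows in the picture. A call takes as long as a camera call. They do not tell look-alikes from the thing itself.
- masks_of(query, camera): "region" (420x560 bool, what is visible of it) and "at" ([column, row] in pixels, amid what is visible of it).
The state is a dict: "time": time; "joints": joint angles; "qvel": joint speeds; "effort": joint torques, N m; "ee_pos": TCP position; "tool_rot": TCP orientation; "contact_force": force on the tool from outside, world axes, zero at the start; "wrist_torque": the same for the moment, N m; "width": finger opening in mm; "finger_force": force on a finger pad.
Only numpy, scipy, OpenCV 4.12 (cv2) and the standard library are available. Lean on these libraries where they do the work, as an engineer would, in place of code of your own. Each camera call takes 0.05 s, during which the arm holds its last target. There are 200 camera calls.

TASK

Using the scraper, not the fingers, wipe the four stone chips off the closed hatch of the sample feeder into the metal tray on its side, then set the scraper back down on the blue mat and let go of it. After that lift the hatch until its yellow side edge lines up with the red pointer, and finish while still holding it there with the gripper, steady: it falls shut if let go, and nothing else may prop it up. Do not lift the hatch while a chip lies on it, do not shift the red pointer, and leave the other things on the bench where they are.

Things in the scene. Friction and masses are not known exactly. Their poses are not given: they have to be found in the camera images.
- feeder: Sample feeder, a fixed white bench box 210 (x) x 230 (y) x 115 mm high, with a blue drive box behind it (to x = +155 mm). Origin: centre of the white box's underside, on the bench; x points from the front (bar side, facing the robot) to the hinge side, y to the pointer's side (left seen from the robot), z up. The hatch's hinge axis is parallel to y at x = +85, z = 119 mm.
- hatch (a joint): Hatch angle, rad: 0 = shut and level, grows as the front swings up, stop at 1.5. An aluminium plate 8 mm thick, about 0.5 kg, on a free hinge: it falls shut when let go. Shut, its flat top lies in the feeder's frame at z = 123 mm, x = -90 to +85, y = -118 to +118 mm. A yellow stripe runs along its side edge beside the pointer.
- hatch_bar (a point): Middle of the hatch's grip bar: black, round, 12 mm thick, parallel to the hinge, 225 mm from its axis, in the plate's plane; when shut it is 44 mm clear of the hatch's front edge, 119 mm above the bench. 120 mm are free between its side arms. Can be pinched from above, fingers on its front and rear; it turns between them as the hatch swings. Axes: the hatch's (the feeder's when shut).
- pointer (a joint): Angle of the red pointer, rad, about the hatch's hinge axis, same zero and sense: the hatch is at its mark when hatch equals pointer. Set between 0.55 and 1.0; it stays by friction and must not be shifted.
- pointer_tip (a point): Tip of the red pointer, a flat bar 7 x 4 mm from the hinge axis to 115 mm from it, 128 mm from the feeder's middle on the y+ side, beside a white scale disc (radius 55 mm about the hinge axis). At its mark it rises to about 0.18-0.22 m above the bench. Axes: the pointer's, x along it.
- tray (a point): Centre of the inner floor of the open aluminium tray fixed to the feeder's y- side, 4 mm above the bench; axes as the feeder's. 190 (x) x 130 (y) mm outside, walls 4 mm thick and 75 mm high: the rim is 48 mm below the hatch's top. What is pushed over the hatch's y- edge drops into it.
- chip1_mid (a point): Centre of one of four loose reddish-brown stone chips, about 21 x 20 x 13 mm, 12 g, which start on the hatch, within 32 mm of the feeder's x = 0 and between y = -82 and +36 mm of it.
- chip2_mid (a point): Centre of one of four loose reddish-brown stone chips, about 21 x 20 x 13 mm, 12 g, which start on the hatch, within 32 mm of the feeder's x = 0 and between y = -82 and +36 mm of it.
- chip3_mid (a point): Centre of one of four loose reddish-brown stone chips, about 21 x 20 x 13 mm, 12 g, which start on the hatch, within 32 mm of the feeder's x = 0 and between y = -82 and +36 mm of it.
- chip4_mid (a point): Centre of one of four loose reddish-brown stone chips, about 21 x 20 x 13 mm, 12 g, which start on the hatch, within 32 mm of the feeder's x = 0 and between y = -82 and +36 mm of it.
- scraper_grip (a point): Grip point in the wooden handle of the scraper, 50 mm above its sole. The scraper stands sole down on the mat: orange block with black rubber sole, 130 (x) x 32 (y) x 22 mm, and on it an upright handle 70 (x) x 22 (y) mm, up to 75 mm above the sole; about 0.16 kg. Pinch the handle across its 22 mm (y). The long sole edge (along x) wipes.
- scraper: The scraper as a whole; origin at the centre of the sole, axes as scraper_grip.
- mat: Blue mat fixed to the bench, 200 (x) x 140 (y) x 4 mm; origin at the centre of its underside, on the bench.
- bottle: Bystander: amber glass bottle, radius 32, 160 mm high, origin under its centre.
- crucible: Bystander: white ceramic crucible, radius 30, 50 mm high, origin under its centre.
- beaker: Bystander: glass beaker, radius 35, 90 mm high, origin under its centre.
- jar: Bystander: white jar with a red cap, radius 34, 90 mm high, origin under its centre.
- weight: Bystander: brass balance weight, radius 20, 47 mm high, origin under its centre.
- driver: Bystander: screwdriver lying flat on the bench near the robot.
Mind the look-alikes: they are no part of the job. Of the things that look like the scraper, take the one that is farthest to the robot's right at the start.

How it is judged:
By the outcome, as a careful person would: the job done as asked, in the order asked, and still so for the second after the job is handed in, while the arm keeps its last pose, push and grip.
It also fails if it takes over 64 s, if anything falls off the work surface, if the arm or the gripper's body presses on something with over 40 N, if the wrist force passes 120 N, or if a joint passes its speed limit or range.

## Working session

There is one attempt and no reset: what is moved stays moved. The work goes in short steps, Python scripts to look and compute and a tool call to move; the robot and the scene stay as the last step left them, time stands still between calls to the robot, and variables do not carry over. Pictures are saved under pics/ and viewed, at most 10 in all, crops included, and the job is handed in when it is done.

Besides the shell and the picture viewer there is one more tool, called after "Call:" as a command line: name --argument value ..., lists and objects as JSON in quotes. send_rows: Moves the arm, as the interface text tells. Its arguments: {"type":"object","properties":{"travel":{"type":"array"},"rot":{"type":"array"},"gripper":{"type":"array"}},"required":["travel","rot","gripper"]}

```bash
mkdir -p pics
cat > h.py <<'E'
import numpy as np, cv2
from scipy.spatial.transform import Rotation as R
from bench import *
def pose():
    s=get_state(); T=np.eye(4); q=s['tool_rot']
    T[:3,:3]=R.from_quat([q[1],q[2],q[3],q[0]]).as_matrix(); T[:3,3]=s['ee_pos']; return T,s
def grab(n):
    T,_=pose(); im,d=grab_frame(n); m=camera_model(n)
    C=T@np.array(m['hand_eye']) if 'hand_eye' in m else np.array(m['T'])
    return im,d,m,C
def pts(d,m,C,mask=None):
    v,u=np.indices(d.shape)
    P=np.stack([(u-m['cx'])/m['fx']*d,(v-m['cy'])/m['fy']*d,d],-1)@C[:3,:3].T+C[:3,3]
    if mask is None: return P
    return P[mask&(d>0)]
def save(n,im): cv2.imwrite('pics/'+n,im[:,:,::-1])
E
python3 - <<'E'
from h import *
print(grasp_offset if not callable(grasp_offset) else grasp_offset())
s=get_state();print(s)
ims=[]
for c in('side','top'):
    im,d,m,C=grab(c); save(c+'0.png',im); print(c,m['fx'],np.round(C,3).tolist())
    np.savez(c+'0.npz',im=im,d=d,C=C,f=[m[k] for k in('fx','fy','cx','cy')])
    P=pts(d,m,C)
    for q in ['scraper','mat','feeder','hatch','tray','chip1_mid','pointer','hatch_bar']:
        for r in masks_of(q,c):
            g=r['region']; p=P[g&(d>0)]
            if len(p): print(c,q,round(r['confidence'],2),np.round(r['at']),g.sum(),np.median(p,0).round(),np.percentile(p,2,0).round(),np.percentile(p,98,0).round())
E
```

```text
18.8
{'time': 0.0, 'joints': array([-1.22359486e+00,  3.00460350e-01,  1.52159541e+00,  2.57407954e-06,
        1.32070349e+00, -6.65983674e-02]), 'qvel': array([-1.16939137e-03, -3.18030102e-05, -1.06376248e-04,  1.55383586e-03,
        3.86387958e-04,  7.37340776e-04]), 'effort': array([ 9.95276991e-05, -5.31810737e+01, -3.52738774e+01,  7.08598411e-02,
        2.44068395e-02, -1.11511808e-04]), 'ee_pos': array([ 221.05695056, -503.32592276,  204.88617021]), 'tool_rot': array([-5.77740981e-04,  9.78672356e-01,  2.05426581e-01, -8.03348541e-05]), 'contact_force': array([-0.55993458, -0.4649385 ,  0.32811181]), 'wrist_torque': array([-0.01247357,  0.01895809, -0.02925069]), 'finger_force': 0.0, 'width': 93.67257280147878}
side 446.59188433898805 [[-0.852, -0.362, 0.377, 6.205], [-0.523, 0.6, -0.605, 871.72], [-0.007, -0.713, -0.701, 1042.875], [0.0, 0.0, 0.0, 1.0]]
side scraper 0.86 [230. 293.] 863 [513. 314.  29.] [460. 282.   5.] [578. 335.  82.]
side scraper 0.85 [264. 382.] 987 [290. 500.  26.] [277. 423.   1.] [310. 549.  78.]
side scraper 0.8 [186. 406.] 1226 [409. 625.  26.] [
[... 852 characters left out ...]
336.  84.]
top scraper 0.76 [133. 288.] 545 [296. 477.  24.] [274. 422.  -2.] [317. 549.  79.]
top scraper 0.74 [140. 201.] 418 [558. 481.  30.] [531. 438.   5.] [592. 554.  79.]
top scraper 0.69 [ 93. 250.] 614 [415. 613.  27.] [361. 585.   3.] [474. 655.  79.]
top feeder 0.73 [332. 190.] 10275 [589. -99. 118.] [ 456. -300.    1.] [731.  56. 129.]
top hatch 0.76 [320. 189.] 4937 [578. -57. 124.] [ 447. -171.  118.] [668.  55. 130.]
top tray 0.73 [333. 191.] 10132 [ 588. -100.  118.] [ 453. -300.    1.] [731.  55. 129.]
top chip1_mid 0.36 [309. 193.] 35 [569. -25. 136.] [564. -33. 131.] [578. -16. 141.]
top hatch_bar 0.93 [319. 194.] 4980 [578. -60. 124.] [ 447. -170.  117.] [668.  52. 130.]
```

Run:
```python
import cv2,numpy as np
a=cv2.imread('pics/top0.png');b=cv2.imread('pics/side0.png')
cv2.imwrite('pics/t.png',cv2.resize(a[120:400,50:450],(800,560),interpolation=cv2.INTER_CUBIC))
cv2.imwrite('pics/s.png',cv2.resize(b[100:400,130:530],(800,600),interpolation=cv2.INTER_CUBIC))
```

```text
(no output)
```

View pics/t.png

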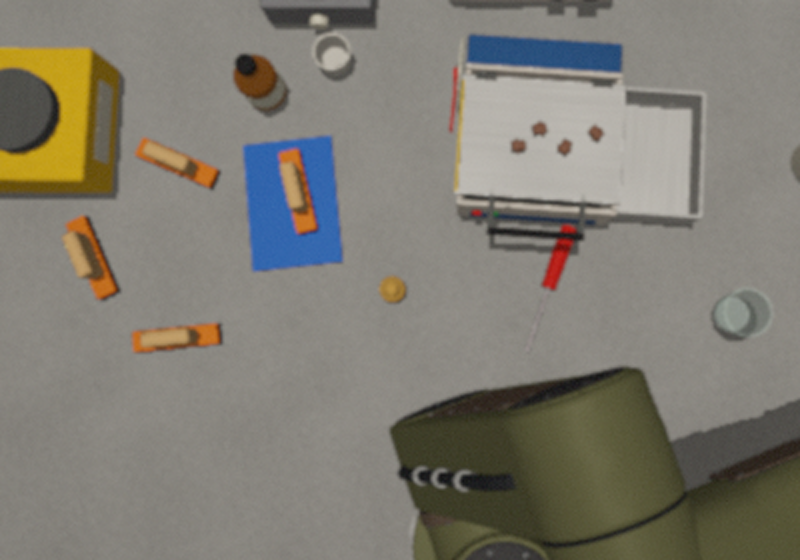

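View pics/s.png

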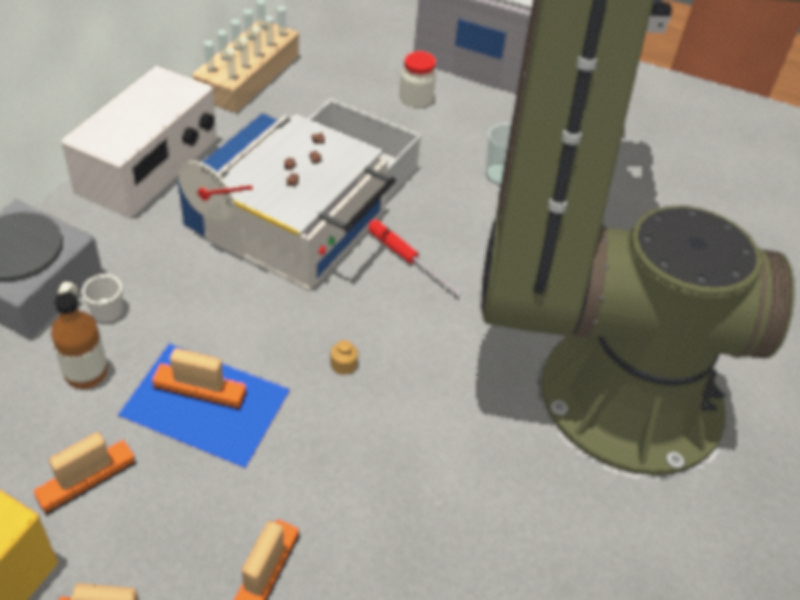

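Both views show the right-most scraper on the blue mat (crop top ~(297,190), side ~(198,378)). Four chips are on the hatch at crop-top (518,146), (540,128), (564,147) and (596,132). The red pointer is on the left side of the feeder, and the driver's handle end lies below the bar. Next I'll compute the geometry.

```bash
cat > geo.py <<'E'
from h import *
def load(c):
    z=np.load(c+'0.npz'); m=dict(zip(('fx','fy','cx','cy'),z['f'])); return z['im'],z['d'],m,z['C']
if __name__=='__main__':
  for c in('top','side'):
    im,d,m,C=load(c); P=pts(d,m,C); hsv=cv2.cvtColor(im,cv2.COLOR_RGB2HSV); H,S,V=cv2.split(hsv)
    ok=d>0; X,Y,Z=P[...,0],P[...,1],P[...,2]
    box=lambda a,b,e,f:ok&(X>a)&(X<b)&(Y>e)&(Y<f)
    def rect(k,n):
        p=P[k]
        if len(p)<5: print(c,n,len(p));return
        r=cv2.minAreaRect(p[:,:2].astype(np.float32)); print(c,n,len(p),'rect',np.round(r[0]),np.round(r[1]),round(r[2],1),'z',np.percentile(p[:,2],[5,50,95]).round(1))
    s=box(440,610,265,350)
    rect(s&(Z>72),'handle top'); rect(s&(Z>20)&(Z<34)&(H<14)&(S>150),'block')
    rect(box(380,640,220,400)&(H>100)&(H<125)&(S>150)&(Z<15),'mat')
    hp=box(470,690,-200,80)&(Z>117)&(Z<130)&(S<60)&(V>100)
    rect(hp,'hatch')
    rect(box(430,490,-150,40)&(Z>105)&(Z<130)&(V<90),'bar')
    rect(box(440,700,20,80)&(H>20)&(H<35)&(S>100)&(Z>100),'yellow')
    ch=(box(480,680,-180,60)&((H<12)|(H>170))&(S>80)&(Z>115)).astype(np.uint8)
    n,l,st,ce=cv2.connectedComponentsWithStats(ch)
    for i in range(1,n):
        if st[i,4]>8: print(c,'chip',st[i,4],np.median(P[l==i],0).round(),P[l==i].min(0).round(),P[l==i].max(0).round())
    rp=box(560,720,50,90)&((H<8)|(H>172))&(S>120)&(Z>90); p=P[rp]; print(c,'pointer',len(p))
    for q in p[np.argsort(p[:,0])][::max(1,len(p)//12)]: print(q.round(1))
E
python3 geo.py
```

```text
top handle top 168 rect [521. 307.] [70. 22.] 14.4 z [74.4 78.9 84. ]
top block 62 rect [521. 305.] [126.  28.] 15.0 z [20.6 25.5 29.4]
top mat 2075 rect [506. 316.] [196. 137.] 6.8 z [-1.   4.4  9.7]
top hatch 4623 rect [584. -57.] [240. 209.] 86.7 z [118.8 123.6 128.1]
top bar 218 rect [463. -51.] [ 53. 137.] 0.0 z [120.1 124.5 128.6]
top yellow 64 rect [590.  57.] [  4. 155.] 86.7 z [118.6 123.6 127.7]
top chip 25 [595. -57. 137.] [589. -65. 131.] [601. -50. 143.]
top chip 25 [ 589. -136.  136.] [ 581. -145.  129.] [ 596. -130.  143.]
top chip 23 [569. -28. 136.] [564. -33. 133.] [575. -19. 140.]
top chip 22 [569. -93. 136.] [560. -99. 133.] [576. -87. 145.]
top pointer 26
[584.   68.6 185. ]
[590.4  68.7 181.5]
[610.7  66.3 167.7]
[618.6  66.4 158.9]
[624.8  66.5 157.3]
[643.7  63.9 140.5]
[649.5  63.9 140.6]
[654.9  64.  142.4]
[662.3  64.1 136.9]
[671.8  64.2 124.2]
[675.3  64.2 132.8]
[681.4  61.4 122. ]
[684.7  61.4 120.7]
side handle top 192 rect [522. 308.] [69. 23.] 13.2 z [74.3 79.2 82.7]
side block 261 rect [520. 310.] [127.  32.] 16.2 z [21.4 26.  29.8]
side mat 1883 rect [505. 320.] [196. 136.] 6.9 z [2.  5.2 8.6]
side hatch 2530 rect [580. -59.] [244. 220.] 89.4 z [120.6 124.2 127.6]
side bar 151 rect [463. -48.] [135.  48.] 88.8 z [117.5 123.8 128.1]
side yellow 78 rect [569.  58.] [ 11. 115.] 89.0 z [110.2 119.6 125.3]
side chip 11 [ 589. -130.  136.] [ 582. -135.  130.] [ 596. -127.  140.]
side chip 11 [567. -84. 137.] [562. -89. 133.] [573. -79. 141.]
side chip 13 [595. -50. 134.] [591. -60. 129.] [601. -45. 140.]
side chip 14 [570. -20. 135.] [565. -27. 129.] [577. -13. 142.]
side pointer 48
[601.8  72.4 171.8]
[636.8  66.3 147.4]
[645.2  65.3 142.8]
[652.2  66.7 136.5]
[657.4  69.5 140.4]
[668.7  65.8 128.3]
[671.3  68.9 117.1]
[673.8  64.9 121.2]
[676.6  66.3 121. ]
[680.9  66.  118.8]
[682.2  69.1 120.5]
[684.9  65.5 120.7]
```

Call:
send_rows --travel '[[0,0,-3],[2.0,-2.0,-3],[2.73,-2.82,0],[2.73,-2.82,0],[2.73,-2.82,0],[2.73,-2.82,0],[2.73,-2.82,0],[2.73,-2.82,0],[2.73,-2.82,0],[2.73,-2.82,0]]' --rot '[[0,0,0],[0,0,0],[0,0,0],[0,0,0],[0,0,0],[0,0,0],[0,0,0],[0,0,0],[0,0,0],[0,0,0]]' --gripper '[0,0,0,0,0,0,0,0,0,0]'

```text
time: 1.73
ee_pos: [340.8, -181.0, 265.7]
tool_rot: [0.0, 0.979, 0.205, 0.0]
contact_force: [0.3, -0.6, -0.1]
width: 94.2
finger_force: 0.0
```

Call:
send_rows --travel '[[2.73,-2.82,0],[2.73,-2.82,0],[2.73,-2.82,0],[2.73,-2.82,0],[2.73,-2.82,0],[2.73,-2.82,0],[2.73,-2.82,0],[2.73,-2.82,0],[2.73,-2.82,0],[2.73,-2.82,0]]' --rot '[[0,0,0],[0,0,0],[0,0,0],[0,0,0],[0,0,0],[0,0,0],[0,0,0],[0,0,0],[0,0,0],[0,0,0]]' --gripper '[0,0,0,0,0,0,0,0,0,0]'

```text
time: 2.57
ee_pos: [477.5, 187.3, 265.5]
tool_rot: [0.0, 0.979, 0.206, 0.0]
contact_force: [0.7, -0.4, 0.7]
width: 94.0
finger_force: 0.0
```

Call:
send_rows --travel '[[2.2,-2.3,0],[2.2,-2.3,0],[2.2,-2.3,0],[2.2,-2.3,0],[0,0,3],[0,0,3],[0,0,0]]' --rot '[[0,0,0],[0,0,0],[0,0,0],[0,0,0],[0,0,0.08],[0,0,0.08],[0,0,0]]' --gripper '[0,0,0,0,0,0,0]'

```text
time: 3.15
ee_pos: [518.9, 304.2, 199.5]
tool_rot: [0.002, 0.992, 0.125, -0.004]
contact_force: [0.0, -0.9, -1.2]
width: 93.9
finger_force: 0.0
```

```bash
cat > w.py <<'E'
from h import *
import sys
T,s=pose(); im,d,m,C=grab('wrist'); save(sys.argv[1],im); print(s['ee_pos'].round(1),s['time'],C.round(2).tolist())
P=pts(d,m,C); H,S,V=cv2.split(cv2.cvtColor(im,cv2.COLOR_RGB2HSV)); X,Y,Z=np.moveaxis(P,-1,0)
s=(d>0)&(X>430)&(X<620)&(Y>255)&(Y<360)
for k,n in((s&(Z>72)&(Z<90)&(H<30)&(S>50),'top'),(s&(Z>18)&(Z<34)&(H<14)&(S>150),'block'),((d>0)&(H>100)&(H<125)&(S>150)&(Z<15),'mat')):
    p=P[k]
    if len(p)>5:
        r=cv2.minAreaRect(p[:,:2].astype(np.float32)); print(n,len(p),np.round(r[0],1),np.round(r[1]),round(r[2],1),np.median(p[:,2]).round(1))
E
python3 w.py w1.png
```

```text
[518.9 304.2 199.5] 3.15 [[0.25, -0.93, -0.26, 595.2], [-0.97, -0.24, -0.07, 324.35], [0.0, 0.27, -0.96, 377.96], [0.0, 0.0, 0.0, 1.0]]
top 1672 [523.4 308.2] [70. 21.] 14.8 78.6
block 1558 [524.2 308.5] [127.  31.] 14.9 25.7
mat 16596 [544.7 207.5] [220. 408.] 18.1 3.9
```

View pics/w1.png

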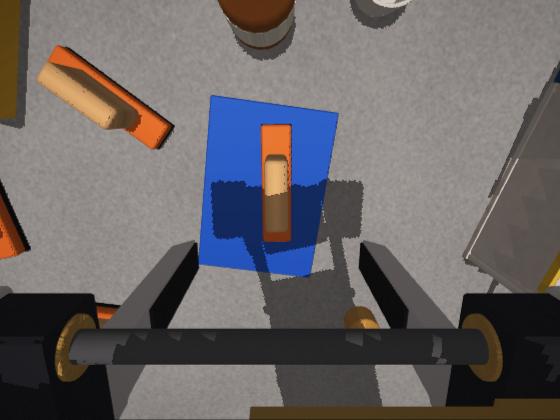

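The wrist view shows the scraper on the mat between the fingers, columns 262-292 and rows 125-242, aligned with the tool. I'll descend and grasp.

Call:
send_rows --travel '[[0.43,-0.28,3.3],[0,0,3.3],[0,0,3.3],[0,0,3.3],[0,0,3.2],[0,0,0],[0,0,0]]' --rot '[[0,0,-0.008],[0,0,0],[0,0,0],[0,0,0],[0,0,0],[0,0,0],[0,0,0]]' --gripper '[0,0,0,0,0,0,0]'

```text
time: 3.78
ee_pos: [524.8, 308.6, 42.8]
tool_rot: [-0.0, 0.991, 0.131, -0.0]
contact_force: [0.7, -0.5, 0.7]
width: 94.3
finger_force: 0.0
```

Call:
send_rows --travel '[[0,0,0],[0,0,0],[0,0,0],[0,0,0],[0,0,0],[0,0,0],[0,0,0],[0,0,0]]' --rot '[[0,0,0],[0,0,0],[0,0,0],[0,0,0],[0,0,0],[0,0,0],[0,0,0],[0,0,0]]' --gripper '[1,1,1,1,1,1,1,1]'

```text
time: 4.45
ee_pos: [524.3, 308.5, 41.5]
tool_rot: [0.0, 0.991, 0.131, -0.0]
contact_force: [0.5, -0.0, 0.5]
width: 43.9
finger_force: 0.0
```

Call:
send_rows --travel '[[0,0,0.3],[0,0,0.3],[0,0,0],[0,0,0],[0,0,0],[0,0,0],[0,0,0]]' --rot '[[0,0,0],[0,0,0],[0,0,0],[0,0,0],[0,0,0],[0,0,0],[0,0,0]]' --gripper '[1,1,1,1,1,1,1]'

```text
time: 5.03
ee_pos: [524.2, 308.5, 35.4]
tool_rot: [0.0, 0.991, 0.131, -0.0]
contact_force: [0.4, 0.3, -1.8]
width: 22.3
finger_force: 30.0
```

Call:
send_rows --travel '[[0,0,-2],[0,0,-3.6],[0,0,-3.6],[0,0,-3.6],[0,0,-3.6],[0,0,-3.6],[0,0,-3.6],[0,0,0],[0,0,0]]' --rot '[[0,0,0],[0,0,0],[0,0,0],[0,0,0.065],[0,0,0.065],[0,0,0.065],[0,0,0.065],[0,0,0.064],[0,0,0]]' --gripper '[1,1,1,1,1,1,1,1,1]'

```text
time: 5.78
ee_pos: [524.7, 308.8, 273.6]
tool_rot: [-0.001, 0.999, -0.033, 0.002]
contact_force: [-0.9, 0.8, -3.3]
width: 21.7
finger_force: 30.0
```

Call:
send_rows --travel '[[1.03,3.5,0],[1.03,3.5,0],[1.03,3.5,0],[1.03,3.5,0],[1.03,3.5,0],[1.03,3.5,0],[1.03,3.5,0],[1.03,3.5,0],[0,0,0],[0,0,0]]' --rot '[[0,0,0],[0,0,0],[0,0,0],[0,0,0],[0,0,0],[0,0,0],[0,0,0],[0,0,0],[0,0,0],[0,0,0]]' --gripper '[1,1,1,1,1,1,1,1,1,1]'

```text
time: 6.62
ee_pos: [588.9, 22.4, 269.7]
tool_rot: [-0.0, 1.0, -0.032, -0.001]
contact_force: [0.4, 0.1, -1.5]
width: 21.8
finger_force: 30.0
```

Run:
```python
from h import *
T,s=pose(); print(T.round(3).tolist()); im,d,m,C=grab('wrist'); save('w2.png',im)
np.savez('w2.npz',im=im,d=d,C=C,f=[m[k] for k in('fx','fy','cx','cy')])
P=pts(d,m,C); H,S,V=cv2.split(cv2.cvtColor(im,cv2.COLOR_RGB2HSV)); X,Y,Z=np.moveaxis(P,-1,0)
box=lambda a,b,e,f:(d>0)&(X>a)&(X<b)&(Y>e)&(Y<f)
ch=(box(480,680,-180,60)&((H<12)|(H>170))&(S>80)&(Z>115)&(Z<150)).astype(np.uint8)
n,l,st,ce=cv2.connectedComponentsWithStats(ch)
for i in range(1,n):
    if st[i,4]>30: print('chip',st[i,4],np.median(P[l==i],0).round())
rp=box(540,720,40,100)&((H<8)|(H>172))&(S>120)&(Z>90)&(Z<215); p=P[rp]; print('ptr',len(p))
for q in p[np.argsort(p[:,0])][::max(1,len(p)//14)]: print(q.round(1))
k=box(470,700,-185,75)&(Z>118)&(Z<128); A=np.c_[P[k][:,:2],np.ones(k.sum())]
print('plane',np.linalg.lstsq(A,P[k][:,2],rcond=None)[0],np.median(Z[k]))
y=box(440,700,20,80)&(H>20)&(H<35)&(S>100)&(Z>100)&(Z<130);print('yellow',y.sum(),cv2.minAreaRect(P[y][:,:2].astype(np.float32)) if y.sum()>5 else '')
```

```text
[[0.998, -0.063, -0.003, 588.858], [-0.063, -0.998, 0.0, 22.358], [-0.003, 0.0, -1.0, 269.722], [0.0, 0.0, 0.0, 1.0]]
chip 368 [600. -54. 135.]
chip 402 [ 595. -133.  135.]
chip 372 [574. -89. 135.]
chip 352 [576. -24. 135.]
ptr 509
[584.3  68.6 180.6]
[590.4  68.  180.3]
[594.8  68.9 176.9]
[599.3  68.1 174.1]
[605.   68.7 171.9]
[609.5  66.7 164.9]
[614.3  67.6 166.6]
[619.9  69.4 162.8]
[624.8  69.3 160.2]
[630.   66.  154.7]
[635.9  67.7 151.2]
[641.   67.5 149. ]
[647.6  66.8 143.3]
[658.9  67.6 136.6]
[688.1  66.7 128. ]
plane [2.42474856e-03 1.00170851e-03 1.21494626e+02] 122.82864896183548
yellow 499 ((607.7689208984375, 58.23915100097656), (6.179008960723877, 131.64366149902344), 86.48014068603516)
```

View pics/w2.png

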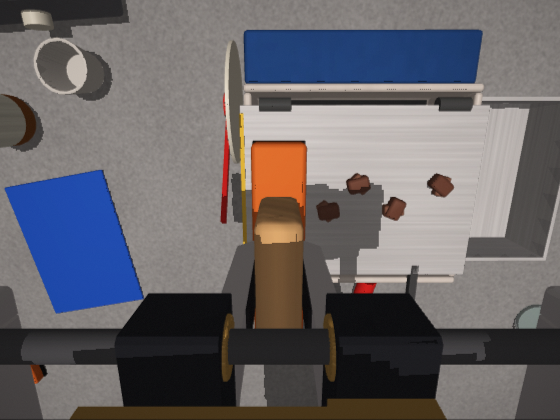

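The view shows the scraper (cols 250-308) just inside the yellow edge, parallel to the hatch, with all four chips to its right (cols 328-441). The red pointer is clear to the left at col 225. Descending.

Call:
send_rows --travel '[[0,0,3.6],[0,0,3.6],[0,0,3.0],[0,0,0.6],[0,0,0],[0,0,0]]' --rot '[[0,0,0],[0,0,0],[0,0,0],[0,0,0],[0,0,0],[0,0,0]]' --gripper '[1,1,1,1,1,1]'

```text
time: 7.17
ee_pos: [589.6, 24.7, 164.9]
tool_rot: [-0.0, 1.0, -0.03, 0.001]
contact_force: [0.5, 0.5, -0.9]
width: 21.7
finger_force: 30.0
```

Call:
send_rows --travel '[[0,0,0.2],[0,0,0.1],[0,0,0.1],[0,0,0]]' --rot '[[0,0,0],[0,0,0],[0,0,0],[0,0,0]]' --gripper '[1,1,1,1]'

```text
time: 7.5
ee_pos: [589.3, 24.0, 160.0]
tool_rot: [-0.0, 1.0, -0.031, 0.0]
contact_force: [-0.6, -0.2, -2.0]
width: 21.9
finger_force: 30.0
```

Call:
send_rows --travel '[[0,0,0.2],[0,0,0.2],[0,0,0],[0,0,0]]' --rot '[[0,0,0],[0,0,0],[0,0,0],[0,0,0]]' --gripper '[1,1,1,1]'

```text
time: 7.83
ee_pos: [589.0, 23.9, 155.3]
tool_rot: [0.0, 1.0, -0.031, -0.0]
contact_force: [-0.2, -0.1, -2.4]
width: 21.9
finger_force: 30.0
```

Call:
send_rows --travel '[[0,0,0.1],[0,0,0.05],[0,0,0]]' --rot '[[0,0,0],[0,0,0],[0,0,0]]' --gripper '[1,1,1]'

```text
time: 8.08
ee_pos: [589.1, 24.0, 153.8]
tool_rot: [-0.0, 1.0, -0.031, -0.0]
contact_force: [-0.4, 0.5, -1.4]
width: 22.2
finger_force: 30.0
```

Call:
send_rows --travel '[[0,0.5,0.05],[0,1,0],[0,1,0],[0,1,0],[0,1,0],[0,1,0],[0,1,0],[0,1,0],[0,1,0],[0,1,0]]' --rot '[[0,0,0],[0,0,0],[0,0,0],[0,0,0],[0,0,0],[0,0,0],[0,0,0],[0,0,0],[0,0,0],[0,0,0]]' --gripper '[1,1,1,1,1,1,1,1,1,1]'

```text
time: 8.92
ee_pos: [583.2, -71.9, 153.6]
tool_rot: [-0.0, 1.0, -0.031, 0.0]
contact_force: [-0.6, 2.1, 2.6]
width: 21.9
finger_force: 30.0
```

Call:
send_rows --travel '[[0,1.1,0],[0,1.1,0],[0,1.1,0],[0,1.1,0],[0,1.1,0],[0,1.1,0],[0,1.1,0],[0,1.2,0],[0,1.2,0],[0,1.0,0]]' --rot '[[0,0,0],[0,0,0],[0,0,0],[0,0,0],[0,0,0],[0,0,0],[0,0,0],[0,0,0],[0,0,0],[0,0,0]]' --gripper '[1,1,1,1,1,1,1,1,1,1]'

```text
time: 9.75
ee_pos: [576.2, -183.1, 153.6]
tool_rot: [0.0, 1.0, -0.031, 0.0]
contact_force: [-0.0, 1.9, 4.5]
width: 21.7
finger_force: 30.0
```

```bash
cat > c.py <<'E'
from h import *
import sys
for c in sys.argv[1:]:
    im,d,m,C=grab(c); save('chk_%s_%d.png'%(c,get_state()['time']*100),im); P=pts(d,m,C); H,S,V=cv2.split(cv2.cvtColor(im,cv2.COLOR_RGB2HSV)); X,Y,Z=np.moveaxis(P,-1,0)
    ch=((d>0)&(X>450)&(X<700)&(Y>-330)&(Y<58)&((H<12)|(H>170))&(S>80)&(V>20)).astype(np.uint8)
    n,l,st,ce=cv2.connectedComponentsWithStats(ch)
    for i in range(1,n):
        if st[i,4]>6: print(c,st[i,4],ce[i].round(),np.median(P[l==i],0).round())
E
python3 c.py top wrist side
```

```text
top 17 [288. 226.] [483.  31.  75.]
wrist 4462 [288. 176.] [ 619. -192.  144.]
wrist 359 [326. 222.] [ 552. -230.   18.]
wrist 36 [254. 317.] [ 533. -166.  144.]
wrist 24 [302. 318.] [ 529. -196.  143.]
side 86 [302. 164.] [ 556. -173.  132.]
side 52 [317. 213.] [ 460. -102.   21.]
side 16 [291. 224.] [483.  34.  73.]
```

Call:
send_rows --travel '[[0,0.8,0],[0,0.7,-0.05],[0,0,-2.5],[0,0,-3.5],[0,0,-3.5],[0,0,0]]' --rot '[[0,0,0],[0,0,0],[0,0,0],[0,0,0],[0,0,0],[0,0,0]]' --gripper '[1,1,1,1,1,1]'

```text
time: 10.4
ee_pos: [576.7, -198.3, 255.6]
tool_rot: [0.002, 1.0, -0.031, 0.004]
contact_force: [0.1, -0.1, -0.8]
width: 21.8
finger_force: 30.0
```

```bash
python3 c.py top wrist side; ls pics
```

```text
top 17 [288. 226.] [483.  31.  75.]
top 27 [333. 234.] [ 466. -106.   22.]
wrist 3752 [281. 174.] [ 623. -202.  243.]
wrist 33 [254. 317.] [ 534. -180.  242.]
wrist 20 [302. 320.] [ 527. -210.  241.]
side 91 [305. 137.] [ 559. -187.  228.]
side 53 [317. 213.] [ 460. -101.   22.]
side 15 [291. 225.] [483.  37.  72.]
chk_side_1055.png
chk_side_990.png
chk_top_1045.png
chk_top_980.png
chk_wrist_1050.png
chk_wrist_985.png
s.png
side0.png
t.png
top0.png
w1.png
w2.png
```

Call:
send_rows --travel '[[-0.6,-3.5,-1],[-0.6,-3.5,-1],[-0.6,-3.6,0],[-0.6,-3.6,0],[-0.6,-3.6,0],[-0.6,-3.6,0],[-0.6,-3.6,0],[-0.6,-3.6,0],[-0.6,-3.6,0],[-0.6,-3.6,0]]' --rot '[[0,0,0],[0,0,0],[0,0,0],[0,0,0],[0,0,0],[0,0,0],[0,0,0],[0,0,0],[0,0,0],[0,0,0]]' --gripper '[1,1,1,1,1,1,1,1,1,1]'

```text
time: 11.38
ee_pos: [536.9, 165.7, 266.8]
tool_rot: [0.001, 1.0, -0.031, -0.002]
contact_force: [0.7, -0.8, -1.7]
width: 22.1
finger_force: 30.0
```

```bash
python3 c.py top side
python3 - <<'E'
import cv2,glob,numpy as np
a=cv2.imread(sorted(glob.glob('pics/chk_top_11*'))[-1])[130:250,270:420]
cv2.imwrite('pics/tray.png',cv2.resize(a,(750,600),interpolation=cv2.INTER_CUBIC))
E
```

```text
top 43 [372. 194.] [ 589. -227.   21.]
top 16 [373. 200.] [ 571. -230.   26.]
top 19 [372. 208.] [ 548. -229.   16.]
top 18 [288. 226.] [484.  31.  77.]
top 33 [334. 234.] [ 465. -109.   19.]
side 49 [317. 213.] [ 462. -101.   20.]
side 16 [291. 224.] [484.  34.  74.]
```

View pics/tray.png

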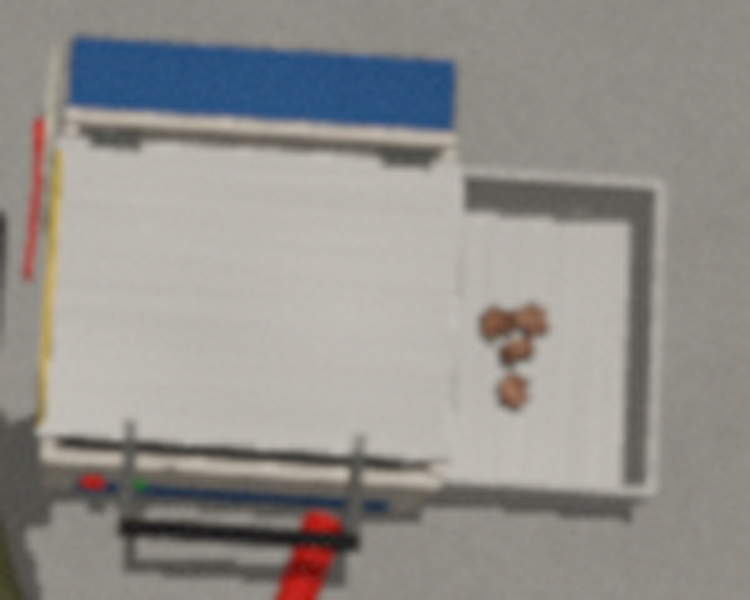

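All four chips lie in the tray (~(515,350) in the crop), and the hatch is clear. Returning the scraper to the mat.

Call:
send_rows --travel '[[-0.85,-3.65,0],[-0.85,-3.65,0],[-0.85,-3.65,0],[-0.85,-3.65,0],[0,0,3],[0,0,3.7],[0,0,3.7],[0,0,3.7],[0,0,3.5],[0,0,2.5]]' --rot '[[0,0,0],[0,0,0],[0,0,0],[0,0,0],[0,0,0],[0,0,0],[0,0,0],[0,0,0],[0,0,0],[0,0,0]]' --gripper '[1,1,1,1,1,1,1,1,1,1]'

```text
time: 12.32
ee_pos: [511.2, 310.4, 62.8]
tool_rot: [0.002, 1.0, -0.031, -0.003]
contact_force: [1.1, 0.0, -3.0]
width: 21.6
finger_force: 30.0
```

Call:
send_rows --travel '[[0,0,1.0],[0,0,0.5],[0,0,0],[0,0,0],[0,0,0]]' --rot '[[0,0,0],[0,0,0],[0,0,0],[0,0,0],[0,0,0]]' --gripper '[1,1,1,1,1]'

```text
time: 12.73
ee_pos: [513.7, 312.5, 54.6]
tool_rot: [-0.001, 1.0, -0.031, 0.001]
contact_force: [-0.3, 0.2, -2.4]
width: 21.8
finger_force: 30.0
```

Call:
send_rows --travel '[[0,0,0.8],[0,0,0.6],[0,0,0.3],[0,0,0],[0,0,0]]' --rot '[[0,0,0],[0,0,0],[0,0,0],[0,0,0],[0,0,0]]' --gripper '[1,1,1,1,1]'

```text
time: 13.15
ee_pos: [512.8, 312.2, 35.7]
tool_rot: [0.0, 1.0, -0.031, -0.0]
contact_force: [-0.3, 0.4, -0.9]
width: 22.0
finger_force: 30.0
```

Call:
send_rows --travel '[[0,0,0.1],[0,0,0],[0,0,0]]' --rot '[[0,0,0],[0,0,0],[0,0,0]]' --gripper '[1,1,1]'

```text
time: 13.4
ee_pos: [512.9, 312.3, 35.1]
tool_rot: [-0.0, 1.0, -0.031, 0.0]
contact_force: [-0.5, 0.0, -1.4]
width: 21.8
finger_force: 30.0
```

Call:
send_rows --travel '[[0,0,0.06],[0,0,0],[0,0,0],[0,0,0],[0,0,0],[0,0,0],[0,0,0],[0,0,0]]' --rot '[[0,0,0],[0,0,0],[0,0,0],[0,0,0],[0,0,0],[0,0,0],[0,0,0],[0,0,0]]' --gripper '[1,1,0,0,0,0,0,0]'

```text
time: 14.07
ee_pos: [512.9, 312.3, 34.3]
tool_rot: [-0.0, 1.0, -0.031, -0.0]
contact_force: [0.3, -0.2, 0.1]
width: 58.8
finger_force: 0.0
```

Call:
send_rows --travel '[[0,0,-1],[0,0,-3],[0,0,-3.8],[0,0,-3.8],[0,0,-3.8],[0,0,-3.8],[0,0,-3.8],[0,0,0]]' --rot '[[0,0,0],[0,0,0],[0,0,0],[0,0,0],[0,0,0],[0,0,0],[0,0,0],[0,0,0]]' --gripper '[0,0,0,0,0,0,0,0]'

```text
time: 14.73
ee_pos: [514.3, 313.0, 273.5]
tool_rot: [-0.003, 0.999, -0.031, 0.005]
contact_force: [-0.4, 0.7, 1.0]
width: 94.0
finger_force: 0.0
```

```bash
python3 w.py w3.png
python3 - <<'E'
from h import *
p=[]
for c in('side','top'):
    im,d,m,C=grab(c); P=pts(d,m,C)
    for q in ('scraper','hatch_bar'):
        for r in masks_of(q,c): 
            k=P[r['region']&(d>0)]; print(c,q,r['confidence'],np.median(k,0).round(),k.min(0).round(),k.max(0).round())
    H,S,V=cv2.split(cv2.cvtColor(im,cv2.COLOR_RGB2HSV)); X,Y,Z=np.moveaxis(P,-1,0)
    b=(d>0)&(X>425)&(X<470)&(Y>-130)&(Y<30)&(Z>100)&(Z<140)&(V<80)
    k=P[b]; print('bar',len(k)); print(cv2.minAreaRect(k[:,:2].astype(np.float32)),np.median(k,0))
E
```

```text
[514.3 313.  273.5] 14.7333 [[-0.06, -0.97, -0.25, 589.46], [-1.0, 0.06, 0.02, 307.59], [-0.01, 0.25, -0.97, 453.4], [0.0, 0.0, 0.0, 1.0]]
top 1104 [513.3 313.2] [21. 68.] 86.6 78.5
block 1126 [513.2 313. ] [ 31. 127.] 86.7 25.7
mat 11914 [545.9 207.6] [220. 410.] 18.6 3.9
side scraper 0.92 [502. 321.  30.] [446. 253.  -0.] [590. 334.  86.]
side scraper 0.85 [410. 626.  26.] [354. 581.  -1.] [479. 663.  82.]
side scraper 0.83 [560. 504.  26.] [527. 439.  -1.] [601. 562.  81.]
side scraper 0.59 [290. 499.  26.] [275. 409.  -3.] [327. 550.  80.]
side hatch_bar 0.97 [562. -52. 124.] [ 438. -177.   43.] [667.  72. 183.]
side hatch_bar 0.27 [368. 167.  32.] [352. 114.  -0.] [391. 180.  50.]
bar 102
((446.3294372558594, -47.31813049316406), (135.18382263183594, 12.171487808227539), 86.59978485107422) [445.18157693 -36.07871741 124.32596737]
top scraper 0.79 [414. 613.  26.] [355. 580.  -5.] [481. 672.  84.]
top scraper 0.78 [296. 471.  26.] [274. 274.  -4.] [317. 549. 592.]
top scraper 0.45 [540. 457.  22.] [530. 437.   5.] [587. 558.  76.]
top hatch_bar 0.7 [578. -57. 124.] [ 437. -194.    3.] [690.  63. 134.]
bar 156
((452.97113037109375, -50.29619598388672), (136.9222412109375, 28.572669982910156), 88.10523223876953) [446.86619345 -50.57318692 124.60290819]
```

The scraper stands free on the mat at (513,313). Next I'll turn the tool 90° and go over the bar.

Call:
send_rows --travel '[[0,0,0],[0,0,0],[0,0,0],[0,0,0],[0,0,0],[0,0,0],[0,0,0],[0,0,0],[0,0,0],[0,0,0]]' --rot '[[0,0,-0.112],[0,0,-0.112],[0,0,-0.112],[0,0,-0.112],[0,0,-0.112],[0,0,-0.112],[0,0,-0.112],[0,0,-0.112],[0,0,-0.112],[0,0,-0.112]]' --gripper '[0,0,0,0,0,0,0,0,0,0]'

```text
time: 15.92
ee_pos: [512.7, 312.2, 263.4]
tool_rot: [-0.0, 0.862, 0.507, -0.001]
contact_force: [-0.1, -0.3, 0.4]
width: 94.0
finger_force: 0.0
```

Call:
send_rows --travel '[[0,0,0],[0,0,0],[0,0,0],[0,0,0],[-3.6,-0.47,0],[-3.6,-0.47,0],[-3.6,-0.47,0],[-3.6,-0.47,0],[-3.6,-0.47,0],[-3.6,-0.47,0]]' --rot '[[0,0,-0.112],[0,0,-0.112],[0,0,-0.112],[0,0,-0.115],[0,0,0],[0,0,0],[0,0,0],[0,0,0],[0,0,0],[0,0,0]]' --gripper '[0,0,0,0,0,0,0,0,0.5,0.68]'

```text
time: 16.75
ee_pos: [470.4, 96.9, 263.7]
tool_rot: [-0.0, 0.729, 0.685, -0.0]
contact_force: [1.0, -0.3, 0.2]
width: 84.1
finger_force: 0.0
```

Call:
send_rows --travel '[[-3.6,-0.47,0],[-3.6,-0.47,2],[-3.6,-0.47,2],[-3.6,-0.47,2],[0,0,0],[0,0,0]]' --rot '[[0,0,0],[0,0,0],[0,0,0],[0,0,0],[0,0,0],[0,0,0]]' --gripper '[0.68,0.68,0.68,0.68,0.68,0.68]'

```text
time: 17.25
ee_pos: [442.9, -45.3, 203.3]
tool_rot: [-0.001, 0.73, 0.684, -0.001]
contact_force: [0.2, 0.7, 0.4]
width: 43.7
finger_force: 0.0
```

```bash
cat > b.py <<'E'
from h import *
import sys
T,s=pose(); print(T.round(3).tolist(),s['width']); im,d,m,C=grab('wrist'); save(sys.argv[1],im)
np.savez(sys.argv[1][:-4]+'.npz',im=im,d=d,C=C)
P=pts(d,m,C); H,S,V=cv2.split(cv2.cvtColor(im,cv2.COLOR_RGB2HSV)); X,Y,Z=np.moveaxis(P,-1,0)
b=(d>0)&(X>425)&(X<465)&(Y>-150)&(Y<50)&(Z>105)&(Z<140)&(V<80); k=P[b]; print('bar',len(k))
if len(k)>20: print(cv2.minAreaRect(k[:,:2].astype(np.float32)),np.percentile(k[:,2],[50,90,98]))
y=(d>0)&(X>440)&(X<700)&(Y>20)&(Y<80)&(H>20)&(H<35)&(S>100)&(Z>100); print('yellow',y.sum(),cv2.minAreaRect(P[y][:,:2].astype(np.float32)) if y.sum()>5 else '')
r=(d>0)&(X>560)&(X<720)&(Y>50)&(Y<90)&((H<8)|(H>172))&(S>120)&(Z>90); k=P[r]; print('ptr',len(k))
for q in k[np.argsort(k[:,0])][::max(1,len(k)//8)]: print(q.round(1))
E
python3 b.py w4.png
```

```text
[[0.065, 0.998, -0.002, 442.921], [0.998, -0.065, 0.001, -45.283], [0.0, -0.002, -1.0, 203.3], [0.0, 0.0, 0.0, 1.0]] 43.65393456406931
bar 2452
((455.7680969238281, -49.944664001464844), (137.8734130859375, 25.403705596923828), 86.70281982421875) [123.8770141  125.21459294 125.80275777]
yellow 1158 ((580.9286499023438, 58.757652282714844), (4.3143110275268555, 145.79425048828125), 86.34940338134766)
ptr 580
[582.2  69.7 180.3]
[585.   68.8 183.4]
[587.9  69.2 183.1]
[592.6  68.3 179.1]
[598.4  68.4 177.1]
[603.8  66.7 166.4]
[609.8  66.4 168.5]
[616.6  68.9 164.6]
[630.5  65.4 150.2]
```

View pics/w4.png

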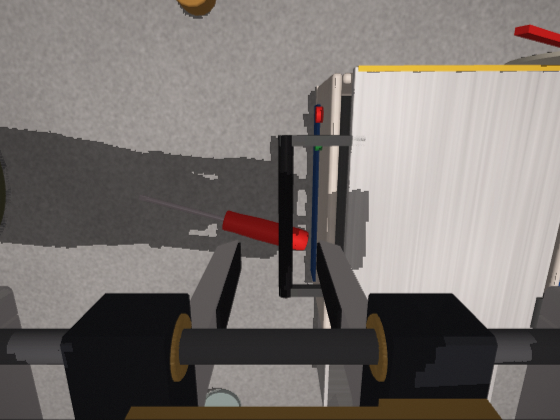

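The wrist view shows the bar (cols 279-292, rows 136-297) between the fingers' columns 240-318, with the driver lying under it on the bench. I'll refine the bar's centre line.

Run:
```python
from h import *
z=np.load('w4.npz'); im,d,C=z['im'],z['d'],z['C']; m=camera_model('wrist'); P=pts(d,m,C); V=im.max(2); X,Y,Z=np.moveaxis(P,-1,0)
for lo,hi in((-25,0),(-50,-25),(-75,-50),(-100,-75)):
    k=(d>0)&(X>425)&(X<458)&(Y>lo)&(Y<hi)&(Z>108)&(Z<140)&(V<80); p=P[k]; print(lo,len(p),np.percentile(p[:,0],[2,50,98]).round(1),np.percentile(p[:,2],[50,95]).round(1))
k=(d>0)&(X>425)&(X<458)&(Z>108)&(Z<140)&(V<80);print(np.percentile(Y[k],[1,99]))
print(get_state()['ee_pos'],get_state()['width'])
```

```text
-25 454 [445.5 451.  456.6] [124.  125.5]
-50 419 [444.  449.5 455.3] [124.1 125.5]
-75 380 [442.4 448.  453.9] [124.  125.5]
-100 376 [440.9 446.6 452.6] [124.  125.5]
[-116.84408093   18.68553543]
[443.60219386 -44.26366255 204.179886  ] 39.980157707545466
```

Call:
send_rows --travel '[[-0.4,0.37,0],[0,0,0],[0,0,2.5],[0,0,2.5],[0,0,2.5],[0,0,1],[0,0,0],[0,0,0]]' --rot '[[0,0,0],[0,0,0],[0,0,0],[0,0,0],[0,0,0],[0,0,0],[0,0,0],[0,0,0]]' --gripper '[0.68,0.68,0.68,0.68,0.68,0.68,0.68,0.68]'

```text
time: 17.97
ee_pos: [447.6, -48.0, 120.1]
tool_rot: [0.0, 0.728, 0.685, 0.0]
contact_force: [-0.6, 0.6, 0.1]
width: 30.2
finger_force: 0.0
```

Tips are astride the bar with no contact. Lower further, then close.

Call:
send_rows --travel '[[0,0,0.8],[0,0,0.6],[0,0,0],[0,0,0],[0,0,0]]' --rot '[[0,0,0],[0,0,0],[0,0,0],[0,0,0],[0,0,0]]' --gripper '[0.68,0.68,0.68,0.68,0.68]'

```text
time: 18.38
ee_pos: [447.3, -48.4, 105.7]
tool_rot: [0.0, 0.729, 0.685, 0.0]
contact_force: [-0.0, -0.7, -0.3]
width: 30.1
finger_force: 0.0
```

Call:
send_rows --travel '[[0,0,0],[0,0,0],[0,0,0],[0,0,0],[0,0,0],[0,0,0],[0,0,0]]' --rot '[[0,0,0],[0,0,0],[0,0,0],[0,0,0],[0,0,0],[0,0,0],[0,0,0]]' --gripper '[1,1,1,1,1,1,1]'

```text
time: 18.97
ee_pos: [448.2, -48.5, 105.8]
tool_rot: [0.001, 0.729, 0.685, 0.001]
contact_force: [7.2, -0.2, -2.3]
width: 10.9
finger_force: 30.0
```

Gripped (bar at 448.5). Now swing up along the arc to about 0.55 rad, tool kept vertical.

Call:
send_rows --travel '[[0,0.03,-1.24],[0,0.1,-1.23],[0,0.17,-1.23],[0,0.24,-1.21],[0,0.3,-1.2],[0,0.37,-1.18],[0,0.43,-1.16],[0,0.5,-1.13],[0,0.56,-1.11],[0,0,0]]' --rot '[[0,0,0],[0,0,0],[0,0,0],[0,0,0],[0,0,0],[0,0,0],[0,0,0],[0,0,0],[0,0,0],[0,0,0]]' --gripper '[1,1,1,1,1,1,1,1,1,1]'

```text
time: 19.8
ee_pos: [477.4, -50.3, 213.8]
tool_rot: [0.003, 0.729, 0.685, 0.003]
contact_force: [22.9, -1.8, -16.2]
width: 11.2
finger_force: 30.0
```

Call:
send_rows --travel '[[0,0.62,-1.07],[0,0,0],[0,0,0]]' --rot '[[0,0,0],[0,0,0],[0,0,0]]' --gripper '[1,1,1]'

```text
time: 20.05
ee_pos: [482.6, -50.6, 222.5]
tool_rot: [0.002, 0.729, 0.685, 0.002]
contact_force: [25.9, -2.3, -19.6]
width: 10.9
finger_force: 30.0
```

```bash
cat > p.py <<'E'
from h import *
import sys
s=get_state(); print(s['time'],s['ee_pos'].round(1),s['contact_force'].round(1),s['width'],s['finger_force'])
v=s['ee_pos'][2]-105.8; print('angle by z',np.arcsin(v/225))
for c in('side','wrist','top'):
    im,d,m,C=grab(c); save(sys.argv[1]+c+'.png',im); P=pts(d,m,C); H,S,V=cv2.split(cv2.cvtColor(im,cv2.COLOR_RGB2HSV)); X,Y,Z=np.moveaxis(P,-1,0)
    np.savez(sys.argv[1]+c+'.npz',im=im,d=d,C=C)
    b=(d>0)&(X>480)&(X<720)&(Y>45)&(Y<90)&(Z>100)&(Z<300)
    for n,k in(('yellow',b&(H>18)&(H<36)&(S>90)),('ptr',b&((H<8)|(H>172))&(S>110))):
        p=P[k]
        if len(p)<8: print(c,n,len(p)); continue
        t=p[:,0]*.998-p[:,1]*.063; l=cv2.fitLine(np.c_[t,p[:,2]].astype(np.float32),cv2.DIST_HUBER,0,.01,.01).ravel()
        a=np.arctan(-l[1]/l[0]); print(c,n,len(p),'angle',a.round(3),'at hinge z',(l[3]-(671.5+2-l[2])*np.tan(a)).round(1),'range',t.min().round(),t.max().round(), 'mean ang about hinge',np.arctan2(p[:,2].mean()-119,673-t.mean()).round(3))
E
python3 p.py m1
```

```text
20.05 [482.6 -50.6 222.5] [ 25.9  -2.3 -19.6] 10.866580597723157 29.992881417274475
angle by z 0.5451952332369681
side yellow 45 angle 0.531 at hinge z 126.0 range 531.0 629.0 mean ang about hinge 0.58
side ptr 71 angle 0.552 at hinge z 122.1 range 578.0 683.0 mean ang about hinge 0.622
wrist yellow 1128 angle 0.561 at hinge z 125.7 range 531.0 676.0 mean ang about hinge 0.617
wrist ptr 814 angle 0.556 at hinge z 125.4 range 577.0 683.0 mean ang about hinge 0.625
top yellow 55 angle 0.566 at hinge z 123.2 range 532.0 667.0 mean ang about hinge 0.61
top ptr 30 angle 0.552 at hinge z 125.0 range 579.0 681.0 mean ang about hinge 0.696
```

Call:
send_rows --travel '[[0,0.1,0.06],[0,0.1,0.06],[0,0,0],[0,0,0]]' --rot '[[0,0,0],[0,0,0],[0,0,0],[0,0,0]]' --gripper '[1,1,1,1]'

```text
time: 20.53
ee_pos: [482.2, -50.6, 221.6]
tool_rot: [-0.0, 0.729, 0.685, -0.0]
contact_force: [2.1, -1.2, -5.2]
width: 11.2
finger_force: 30.0
```

```bash
python3 p.py m2
cat > q.py <<'E'
from h import *
import sys
# ray-plane: planes of constant feeder y'; FO = feeder origin guess, yaw -3.6deg
n=np.array([.063,.998]); ex=np.array([.998,-.063])
FO=np.array([588.5,-57.5])
for c in('side','wrist'):
    z=np.load(sys.argv[1]+c+'.npz'); im,d,C=z['im'],z['d'],z['C']; m=camera_model(c); P=pts(d,m,C)
    H,S,V=cv2.split(cv2.cvtColor(im,cv2.COLOR_RGB2HSV)); X,Y,Z=np.moveaxis(P,-1,0)
    b=(X>480)&(X<720)&(Y>40)&(Y<95)&(Z>95)&(Z<300)&(d>0)
    for nm,k,yp in(('yellow',b&(H>18)&(H<36)&(S>90),118),('ptr',b&((H<8)|(H>172))&(S>110),130)):
        v,u=np.nonzero(k); r=np.stack([(u-m['cx'])/m['fx'],(v-m['cy'])/m['fy'],np.ones(len(u))],-1)@C[:3,:3].T; o=C[:3,3]
        t=(yp-(o[:2]-FO)@n)/(r[:,:2]@n); Q=o+t[:,None]*r; x=(Q[:,:2]-FO)@ex; w=Q[:,2]
        # mid line per x bin
        print(c,nm,len(u),'x',x.min().round(),x.max().round(),'meas y\' ',np.median((P[k][:,:2]-FO)@n).round(1))
        sel=(x<60)
        A=np.c_[x[sel],np.ones(sel.sum())]; q=np.linalg.lstsq(A,w[sel],rcond=None)[0]; print('  slope angle',np.arctan(-q[0]).round(3),'z at x=85',(q[0]*85+q[1]).round(1),'z at x=30',(q[0]*30+q[1]).round(1),'z at x=0',q[1].round(1))
E
python3 q.py m2
python3 - <<'E'
import cv2
a=cv2.imread('pics/m2side.png'); cv2.imwrite('pics/v7.png',cv2.resize(a[140:240,200:320],(720,600),interpolation=cv2.INTER_CUBIC))
E
```

```text
20.5333 [482.2 -50.6 221.6] [ 2.1 -1.2 -5.2] 11.242818047643171 29.99866873025894
angle by z 0.5403786592097741
side yellow 42 angle 0.518 at hinge z 128.1 range 532.0 627.0 mean ang about hinge 0.578
side ptr 71 angle 0.559 at hinge z 121.2 range 581.0 684.0 mean ang about hinge 0.621
wrist yellow 1146 angle 0.557 at hinge z 125.8 range 531.0 679.0 mean ang about hinge 0.614
wrist ptr 834 angle 0.551 at hinge z 125.7 range 577.0 681.0 mean ang about hinge 0.624
top yellow 60 angle 0.567 at hinge z 124.4 range 532.0 666.0 mean ang about hinge 0.618
top ptr 31 angle 0.559 at hinge z 125.6 range 578.0 681.0 mean ang about hinge 0.696
side yellow 42 x -60.0 35.0 meas y'  116.3
  slope angle 0.516 z at x=85 127.5 z at x=30 158.7 z at x=0 175.7
side ptr 71 x -14.0 92.0 meas y'  128.4
  slope angle 0.556 z at x=85 121.6 z at x=30 155.7 z at x=0 174.3
wrist yellow 1146 x -59.0 102.0 meas y'  115.6
  slope angle 0.553 z at x=85 114.9 z at x=30 148.8 z at x=0 167.4
wrist ptr 834 x -11.0 87.0 meas y'  126.6
  slope angle 0.572 z at x=85 110.2 z at x=30 145.6 z at x=0 164.9
```

View pics/v7.png

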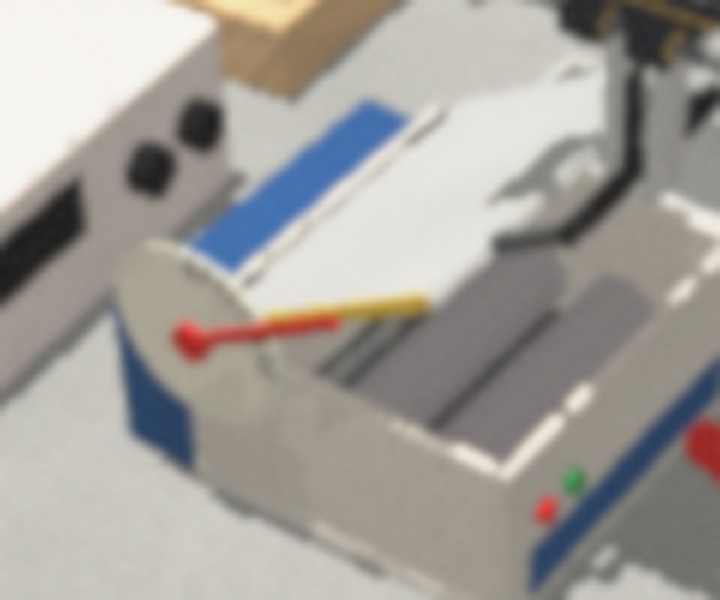

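View pics/m2wrist.png

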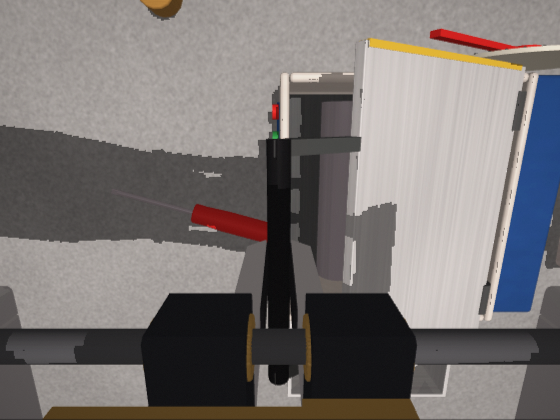

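The side crop shows the yellow edge (cols 270-430, row ~305) nearly in line with the red pointer (cols 190-340) and slightly above it, partly occluded by it. The wrist view shows both too. I'll fit only the unoccluded parts.

```bash
cat > r.py <<'E'
from h import *
import sys
n=np.array([.063,.998]); ex=np.array([.998,-.063]); FO=np.array([588.5,-57.5])
def run(tag):
  for c,ylim in(('side',(-70,-18)),('wrist',(-57,20))):
    z=np.load(tag+c+'.npz'); im,d,C=z['im'],z['d'],z['C']; m=camera_model(c); P=pts(d,m,C)
    Hh,S,V=cv2.split(cv2.cvtColor(im,cv2.COLOR_RGB2HSV)); X,Y,Z=np.moveaxis(P,-1,0)
    b=(X>480)&(X<720)&(Y>40)&(Y<95)&(Z>95)&(Z<300)&(d>0)
    def proj(k,yp):
        v,u=np.nonzero(k); r=np.stack([(u-m['cx'])/m['fx'],(v-m['cy'])/m['fy'],np.ones(len(u))],-1)@C[:3,:3].T; o=C[:3,3]
        t=(yp-(o[:2]-FO)@n)/(r[:,:2]@n); Q=o+t[:,None]*r; return (Q[:,:2]-FO)@ex,Q[:,2]
    red=b&((Hh<8)|(Hh>172))&(S>110); yel=b&(Hh>18)&(Hh<36)&(S>90)
    xr,zr=proj(red,130); xy,zy=proj(yel,118.5)
    if c=='side':
        hb=xr>76; hx,hz=(xr[hb].min()+xr[hb].max())/2,(zr[hb].min()+zr[hb].max())/2; print('hub',hb.sum(),hx.round(1),hz.round(1))
    for nm,x,w,lim in(('yel',xy,zy,ylim),('ptr',xr,zr,(-14,60) if c=='side' else(-9,20))):
        s=(x>lim[0])&(x<lim[1]); q=np.polyfit(x[s],w[s],1)
        print(tag,c,nm,s.sum(),'slope',np.arctan(-q[0]).round(3),'z(85)',np.polyval(q,85).round(1),'z(-10)',np.polyval(q,-10).round(1),'about hinge(85,121.6)',np.arctan2(w[s].mean()-121.6,85-x[s].mean()).round(3))
for t in sys.argv[1:]: run(t)
E
python3 r.py m1 m2
```

```text
hub 19 85.0 123.1
m1 side yel 31 slope 0.559 z(85) 121.4 z(-10) 180.8 about hinge(85,121.6) 0.557
m1 side ptr 38 slope 0.559 z(85) 121.4 z(-10) 180.8 about hinge(85,121.6) 0.556
m1 wrist yel 705 slope 0.565 z(85) 111.4 z(-10) 171.6 about hinge(85,121.6) 0.494
m1 wrist ptr 328 slope 0.582 z(85) 109.2 z(-10) 171.7 about hinge(85,121.6) 0.465
hub 20 85.0 123.1
m2 side yel 29 slope 0.545 z(85) 122.9 z(-10) 180.5 about hinge(85,121.6) 0.552
m2 side ptr 37 slope 0.556 z(85) 121.6 z(-10) 180.6 about hinge(85,121.6) 0.555
m2 wrist yel 715 slope 0.562 z(85) 111.2 z(-10) 171.1 about hinge(85,121.6) 0.49
m2 wrist ptr 340 slope 0.588 z(85) 108.2 z(-10) 171.6 about hinge(85,121.6) 0.463
```

Both views say the hatch is about 0.005 rad low. I'll raise it about 1.2 mm.

Call:
send_rows --travel '[[0,0.07,-0.12],[0,0,0],[0,0,0],[0,0,0],[0,0,0],[0,0,0]]' --rot '[[0,0,0],[0,0,0],[0,0,0],[0,0,0],[0,0,0],[0,0,0]]' --gripper '[1,1,1,1,1,1]'

```text
time: 21.18
ee_pos: [483.1, -50.6, 222.9]
tool_rot: [0.0, 0.729, 0.685, 0.0]
contact_force: [4.9, -1.7, -6.1]
width: 10.9
finger_force: 30.0
```

```bash
python3 p.py m3 | head -2; python3 r.py m3; python3 p.py m4|head -2; python3 r.py m4
python3 - <<'E'
from h import *
a=cv2.imread('pics/m3top.png'); cv2.imwrite('pics/v9.png',cv2.resize(a[120:320,150:420],(800,592),interpolation=cv2.INTER_CUBIC))
E
```

```text
21.1833 [483.1 -50.6 222.9] [ 4.9 -1.7 -6.1] 10.92366102120196 29.99793827533722
angle by z 0.5475782618792988
hub 20 85.0 123.1
m3 side yel 30 slope 0.563 z(85) 121.1 z(-10) 181.1 about hinge(85,121.6) 0.56
m3 side ptr 38 slope 0.556 z(85) 121.6 z(-10) 180.6 about hinge(85,121.6) 0.556
m3 wrist yel 705 slope 0.57 z(85) 111.3 z(-10) 172.1 about hinge(85,121.6) 0.498
m3 wrist ptr 331 slope 0.591 z(85) 108.0 z(-10) 171.8 about hinge(85,121.6) 0.464
21.3333 [483.  -50.6 222.9] [ 5.  -2.2 -6.5] 10.6456050629376 29.99792128801346
angle by z 0.5473300481960122
hub 20 85.0 123.1
m4 side yel 30 slope 0.563 z(85) 121.1 z(-10) 181.1 about hinge(85,121.6) 0.56
m4 side ptr 39 slope 0.559 z(85) 121.4 z(-10) 180.9 about hinge(85,121.6) 0.557
m4 wrist yel 705 slope 0.57 z(85) 111.1 z(-10) 172.0 about hinge(85,121.6) 0.498
m4 wrist ptr 331 slope 0.588 z(85) 108.3 z(-10) 171.6 about hinge(85,121.6) 0.464
```

View pics/v9.png

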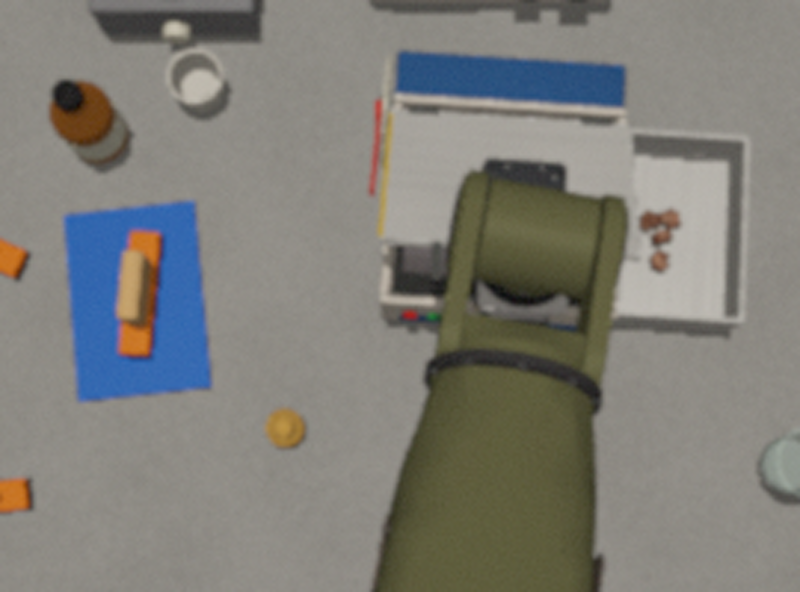

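The edge and pointer agree within about 0.004 rad, the scraper stands on the mat (~(138,290)) and the chips are in the tray (~(660,240)). Handing in.

```bash
python3 -c "from bench import *; print(close_job())"
```

```text
the job is handed in; nothing more can be done
None
```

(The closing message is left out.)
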